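# Take a vibration reading with a sprung hand probe on a sloping measuring point

## Robot

A 6-joint arm with a two-finger parallel gripper is mounted at the origin on a cart in front of the work surface, level with it; the furniture and walls round the work are solid. World frame = base frame: x ahead of the robot, y to its left, z up, the work surface at z = 0. Lengths are in mm, angles in rad, forces in N, time in s.
With the tool pointing down it reaches from about 275 to 1000 mm from the base axis. Payload 8.4 kg.
Tool frame: the origin (TCP) lies at the very end of the fingers, on their centre line; the grasp point (between the pads) lies 19 mm behind it; z points along the fingers, x is the direction in which the jaws open and shut, and the axes are right-handed (so a half turn about z gives the same grasp; the last joint's range is limited). The gripper opens to 85 mm and grips with 20 to 120 N. Pads are 22 mm wide; open, the fingers measure 114 mm over their backs; the gripper's body (76 mm by 85 mm) begins 54 mm behind the grasp point. The pads swing forward as they close: fully open they stand 13 mm farther back than shut.
Start: joints at [-1.328, 0.353, 1.633, -0, 1.155, -0.002], TCP at [151.475, -606.369, 231.281] pointing down, gripper open.
Joint ranges: [-2.63, 2.63], [-0.92, 2.1], [0.06, 2.66], [-1.3, 4.44], [0, 2.69], [-3.02, 3.02]. Speed limits (rad/s): [2.22, 2.22, 2.79, 3.14, 3.14, 3.14].

## Interface

Orientations are given as [roll, pitch, yaw] about the fixed x, y, z axes, in that order (R = Rz(yaw) Ry(pitch) Rx(roll)).
In Python, from rig import r gives the robot as it stands.
- The arm moves only by the tool arm_command, never from a script. Its argument "targets" is a list of rows, each a list of 6 numbers: the shift along the tool's x, y, z in m, then the turn, a rotation vector about the tool's x, y, z in rad. A call has 1 to 20 rows; each row shifts and turns the commanded pose from where the row before left it, along the tool's axes as they then stand; what a row does not reach is not made up. A row lasts 1/12 s, in which the tool goes at most 41.7 mm and 7.16 degrees, less where a joint would pass 70% of its speed; a pose out of reach is approached as far as the arm can. A call is refused whole if a number of a shift passes 0.0417 or a number of a turn 0.125, either way. A call with a gripper value outside its range is refused whole. "fingers" is the finger opening in m, from 0 to 0.0854, set as the call begins (left out, the last holds). The fingers move at their own pace and stop on an object; "squeeze" is the grip in N (left out, the last holds). Time passes only in rows, so rows that do not move let the fingers close. It gives the time, the measured TCP pose, the force and the opening at its end, in the units of the state.
- r.sense(): the state, without advancing time (a new reading comes with each control period).
- r.grab_frame(name): name is "scene" or "top" or "wrist"; returns a dict with "image" (420x560x3 uint8, blue, green, red), "fx", "fy", "cx", "cy" (pixels), "k1" (the pictures are not rectified: a ray, as slopes to the right and down, at radius r is drawn at 1 + k1 r^2 times it, then the intrinsics apply), "xyz" and "orientation" of the camera in the world. Camera axes: x right, y down, z forward; pixel columns grow to the right and rows downward; lengths in mm; the calibration is good to about 2 mm. A picture is of the moment at which its call begins. There is no depth.
- r.sign_off(): hands the job in, once; it reports no verdict.
The state is a dict: "clock": time; "qpos": joint angles; "qvel": joint speeds; "joint_efforts": joint torques, N m; "eef_pos": TCP position; "tcp_rot": TCP orientation; "contact_force": force on the tool from outside, world axes, zero at the start; "wrist_torque": the same for the moment, N m; "opening": opening from 0.0 (shut) to 1.0 (fully open).
Only numpy, scipy, OpenCV 4.12 (cv2) and the standard library are available. Lean on these libraries where they do the work, as an engineer would, in place of code of your own. Each camera call takes 0.05 s, during which the arm holds its last target.

## Task

Take the hand probe out of its stand and check it first on the level post: press its sprung tip, with the probe upright, on the middle of the ringed spot until the tip is about half pushed in, and keep it there for a good second. Then measure on the sloping plate: press the tip in the same gentle way inside the ringed spot there, with the probe square to the sloping face, tip about half in, and finish like that, still holding the probe still on the spot. Leave the other things on the bench alone and never press hard.

Things in the scene. Friction and masses are not known exactly. Their poses are not given: they have to be found in the camera images.
- probe: Hand-held probe, 0.2 kg, 140 mm long, tip down in its stand. Heights above the tip end: tapered steel nose 14 to 45 mm (26 mm wide), collar 42 mm wide 45 to 53 mm (rests on the stand), round grey ringed barrel 28 mm wide 53 to 140 mm: grip there, at about 100 mm, from any side. Origin: on the axis at the tip end when fully out. z: from tip to barrel (up as it stands).
- probe_tip (a joint): How far the probe's steel tip (8 mm diameter, ball end) is pushed into the nose, m: 0 fully out, 0.010 fully in, 0.005 half. Its spring gives 1 N at 0, rising 0.5 N per mm to 6 N; at full stroke it is rigid.
- tip_end (a point): The end of the sprung tip, the point which touches; it moves with the tip along the probe axis. (Its orientation is that of the probe.)
- stand: Fixed probe stand, a small bridge 80 x 90 mm, 60 mm high, with a 31 mm hole through its 10 mm top plate in which the probe hangs by its collar. Origin: centre of its underside on the bench; z up. The tip end hangs 15 mm above the bench, so lift the probe at least 50 mm straight up to clear the plate.
- post: Fixed level post: round aluminium pillar 48 mm in diameter on an 85 mm square foot, 55 mm high. Origin: centre of its underside on the bench, z up.
- level_spot (a point): Centre of the ringed spot (black ring, 20 mm inside and 24 mm outside diameter, with a small centre dot) on the flat level top of the post, 55 mm above the bench.
- bracket: Fixed bracket that carries the sloping plate: dark foot 95 x 90 mm with four bolts, two upright webs. Origin: centre of its underside on the bench, z up; its x axis points from the low edge of the plate to the high edge.
- sloping_plate: Flat aluminium plate 80 x 75 mm, 10 mm thick, fixed on the bracket and sloping 20 degrees, low edge towards the robot side. Origin: on its upper face, in the centre of its ringed spot (same ring as on the post), 55 mm above the bench. z is the outward normal of the face, x runs up the slope.
- accelerometer: Bystander: small steel hexagonal accelerometer, 16 x 23 x 19 mm, loose on the bench; origin at the centre of its underside. Leave alone.
- t_piece: Bystander: steel coaxial T-piece, 29 x 46 x 18 mm, loose on the bench; origin at the centre of its underside. Leave alone.
- coax: Bystander: black and white coaxial plug, 15 x 34 x 14 mm, loose on the bench; origin at the centre of its underside. Leave alone.
There are look-alikes about, which are no part of the job. Of the things that look like the probe, the smaller one is meant.

How it is judged:
By the outcome, as a careful person would: the job done as asked, in the order asked, and still so for the second after the job is handed in, while the arm keeps its last pose, push and grip.
It also fails if it takes over 48 s, if anything falls off the work surface, if the arm or the gripper's body presses on something with over 40 N, if the wrist force passes 120 N, or if a joint passes its speed limit or range.

## Working session

There is one attempt and no reset: what is moved stays moved. The work goes in short steps, Python scripts to look and compute and a tool call to move; the robot and the scene stay as the last step left them, time stands still between calls to the robot, and variables do not carry over. Pictures are saved under pics/ and viewed, and the job is handed in when it is done.

Besides the shell and the picture viewer there is one more tool, called after ">>>" as name([rows], argument=value, ...), one row to a line, values as JSON. arm_command: Moves the arm, as the interface text tells. Its arguments: {"type":"object","properties":{"targets":{"type":"array"},"fingers":{"type":"number"},"squeeze":{"type":"number"}},"required":["targets"]}

```bash
ls; mkdir -p pics
cat > h.py <<'E'
from rig import r
import numpy as np, cv2
from scipy.spatial.transform import Rotation as R
def ray(f,px):
    K=np.array([[f["fx"],0,f["cx"]],[0,f["fy"],f["cy"]],[0,0,1.]])
    p=cv2.undistortPoints(np.array([[px]],float),K,np.array([f["k1"],0,0,0,0.]))[0,0]
    d=R.from_euler('xyz',f["orientation"]).as_matrix()@np.array([p[0],p[1],1])
    return np.array(f["xyz"],float),d/np.linalg.norm(d)
def onz(f,px,z):
    o,d=ray(f,px); return o+d*(z-o[2])/d[2]
def proj(f,P):
    m=R.from_euler('xyz',f["orientation"]).as_matrix()
    c=m.T@(np.array(P,float)-np.array(f["xyz"])); a=c[:2]/c[2]; a=a*(1+f["k1"]*(a@a))
    return np.array([f["fx"]*a[0]+f["cx"],f["fy"]*a[1]+f["cy"]])
def tri(f1,p1,f2,p2):
    o1,d1=ray(f1,p1);o2,d2=ray(f2,p2)
    A=np.stack([d1,-d2],1); s=np.linalg.lstsq(A,o2-o1,rcond=None)[0]
    a=o1+s[0]*d1;b=o2+s[1]*d2
    return (a+b)/2,np.linalg.norm(a-b)
E
python3 - <<'E'
from h import *
import pickle
F={}
for n in ["scene","top","wrist"]:
    f=r.grab_frame(n);F[n]=f;cv2.imwrite(f"pics/{n}0.png",f["image"]);print(n,{k:v for k,v in f.items() if k!="image"})
pickle.dump(F,open("F0.pkl","wb"));print(r.sense())
E
```

```text
pics
scene {'fx': 468.27974419001623, 'fy': 468.27974419001623, 'cx': 276.3130205164172, 'cy': 211.09197425889224, 'k1': -0.09450510030740532, 'xyz': array([ 63.35685157, 690.01696506, 665.15156117]), 'orientation': array([-2.18820993e+00,  2.51095903e-03, -2.55559548e+00])}
top {'fx': 533.2122789298269, 'fy': 533.2122789298269, 'cx': 275.25691653379187, 'cy': 214.3512376063032, 'k1': 0.03331564225090883, 'xyz': array([ 236.278459  ,   -1.5357812 , 1331.42924333]), 'orientation': array([-2.92001030e+00, -2.64856336e-03, -1.60025689e+00])}
wrist {'fx': 378.64346871969934, 'fy': 378.64346871969934, 'cx': 280.06023584178536, 'cy': 215.92477596344162, 'k1': -0.025760056442362893, 'xyz': array([ 216.00825127, -590.74054314,  373.78755127]), 'orientation': array([ 2.87377046e+00,  1.23444052e-03, -1.32654863e+00])}
{'clock': 0.15, 'qpos': array([-1.32840460e+00,  3.53525566e-01,  1.63395050e+00, -7.78000265e-06,
        1.15521970e+00, -2.40383668e-03]), 'qvel': array([-9.48136446e-05, -1.89516489e-03, -2.59738843e-03, -2.55544362e-03,
       -2.07965951e-04,  4.26583737e-04]), 'joint_efforts': array([-1.19754728e-03, -6.05638433e+01, -3.42337883e+01, -1.30889080e-04,
        6.13472977e-03,  1.88452688e-06]), 'eef_pos': array([ 151.38128142, -606.01298935,  230.7168216 ]), 'tcp_rot': array([ 3.14158819e+00,  1.10313365e-03, -1.32599762e+00]), 'contact_force': array([0.30309966, 0.04338386, 0.25425567]), 'wrist_torque': array([-0.00607313,  0.02989801, -0.00788929]), 'opening': 1.0003586794198294}
```

View pics/scene0.png

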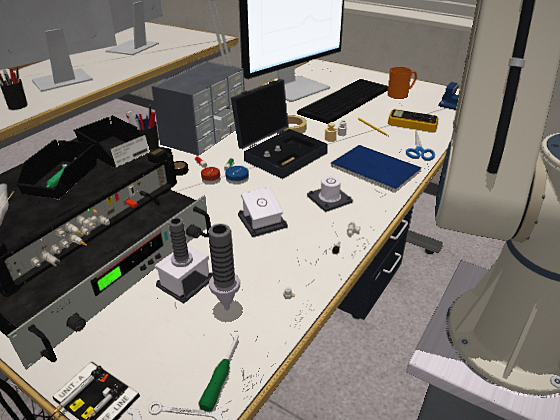

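View pics/top0.png

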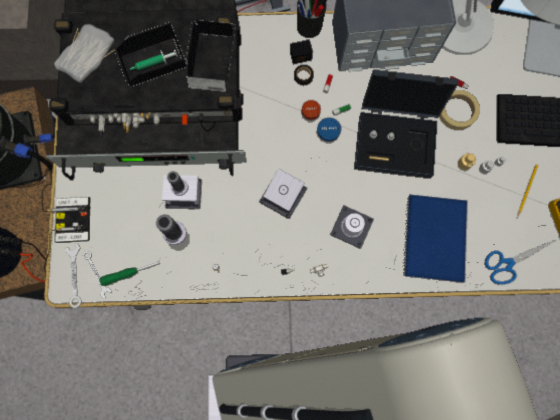

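View pics/wrist0.png

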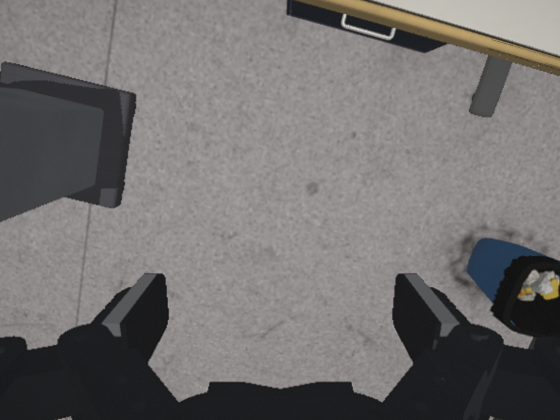

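Candidates for the probe: the ringed one in the white-topped stand (scene (179,243), top (178,183)) and a larger one standing free on its cone (scene (222,262), top (170,228)). I choose the one in the stand because it is smaller and hangs in the stand as described. A close crop comes first.

Run:
```python
import pickle,cv2,numpy as np
F=pickle.load(open("F0.pkl","rb"))
a=cv2.resize(F["scene"]["image"][200:330,140:340],None,fx=4,fy=4,interpolation=cv2.INTER_CUBIC)
b=cv2.resize(F["top"]["image"][150:260,140:300],None,fx=5,fy=5,interpolation=cv2.INTER_CUBIC)
cv2.imwrite("pics/c1.png",a);cv2.imwrite("pics/c2.png",b)
a=cv2.resize(F["scene"]["image"][165:265,230:380],None,fx=5,fy=5,interpolation=cv2.INTER_CUBIC)
b=cv2.resize(F["top"]["image"][160:250,250:380],None,fx=6,fy=6,interpolation=cv2.INTER_CUBIC)
cv2.imwrite("pics/c3.png",a);cv2.imwrite("pics/c4.png",b)
```

```text
(no output)
```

View pics/c1.png

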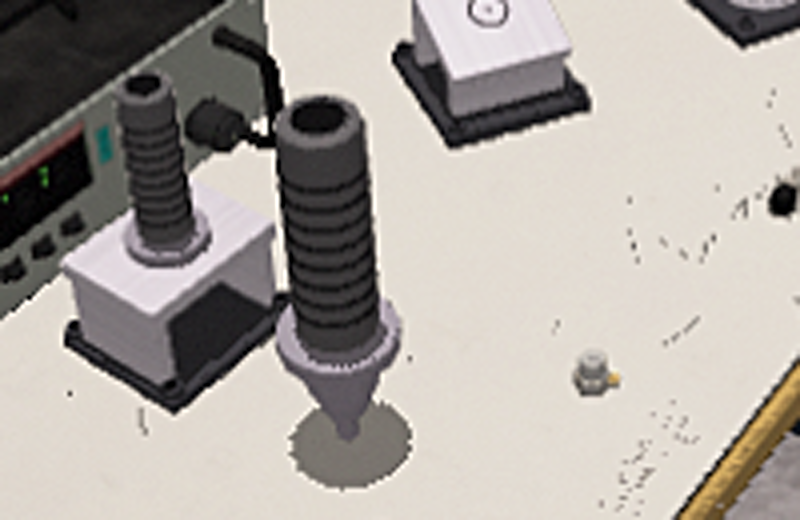

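View pics/c2.png

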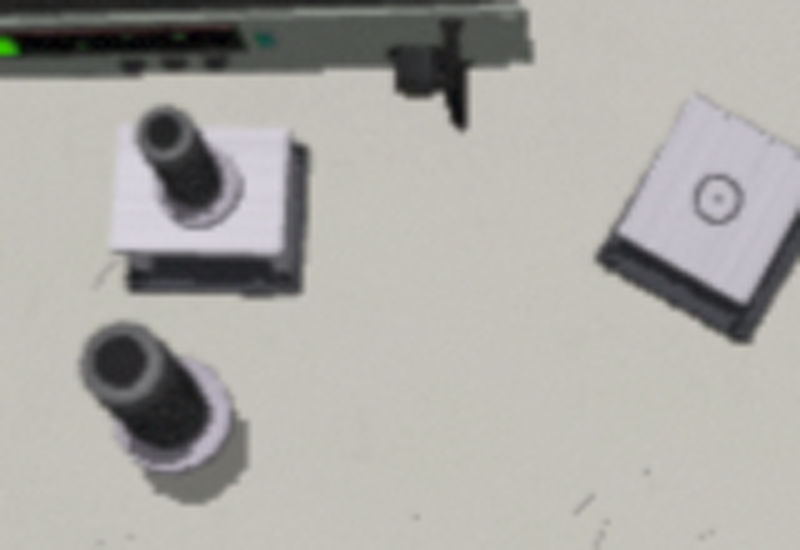

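View pics/c3.png

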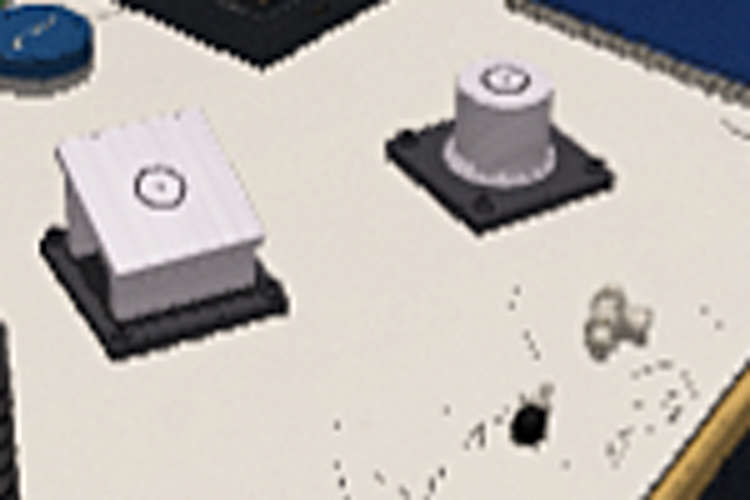

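View pics/c4.png

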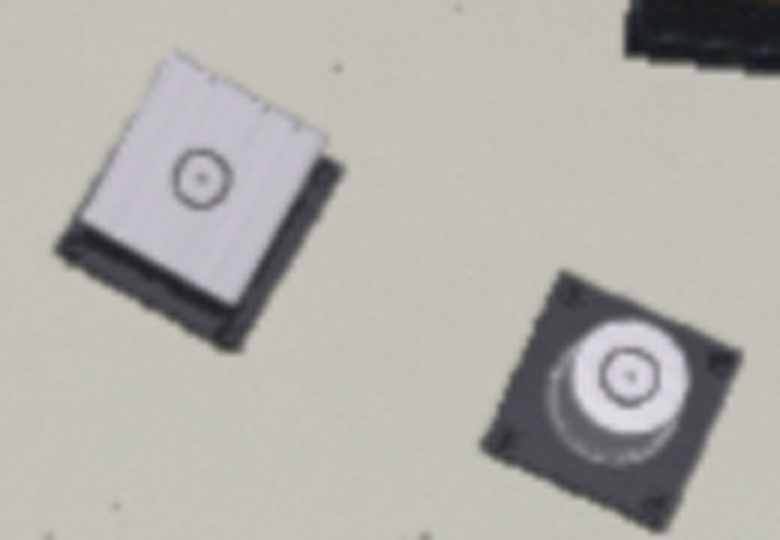

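Run:
```python
from h import *
import pickle
F=pickle.load(open("F0.pkl","rb"));S,T=F["scene"],F["top"]
def c(p,s,o): return [(p[0]+.5)/s-.5+o[0],(p[1]+.5)/s-.5+o[1]]
items={"probe_top":(c((145,86),4,(140,200)),c((165,133),5,(140,150)),155),
"collar":(c((167,232),4,(140,200)),None,68),
"level":(c((505,78),5,(230,165)),c((630,376),6,(250,160)),55),
"slope":(c((161,187),5,(230,165)),c((201,178),6,(250,160)),55),
"big_top":(c((320,118),4,(140,200)),c((122,360),5,(140,150)),200)}
for k,(s,t,z) in items.items():
    print(k,s,t,"S",onz(S,s,z).round(1), "" if t is None else ("T",onz(T,t,z).round(1),tri(S,s,T,t)))
# plate corners: low z = 55-?; 
C=[c(p,6,(250,160)) for p in [(82,218),(238,305),(325,140),(175,52)]]
# plane iter
sp=np.array([*onz(T,items["slope"][1],55)])
yaw=0
for i in range(6):
    n=np.array([-np.sin(.349)*np.cos(yaw),-np.sin(.349)*np.sin(yaw),np.cos(.349)])
    P=[]
    for p in C:
        o,d=ray(T,p);P.append(o+d*((sp-o)@n)/(d@n))
    P=np.array(P); u=(P[3]-P[0])+(P[2]-P[1]); yaw=np.arctan2(u[1],u[0]); 
    v=(P[0]-P[1])+(P[3]-P[2])
print(P.round(1),np.degrees(yaw),np.degrees(np.arctan2(v[1],v[0]))-90,[np.linalg.norm(P[i]-P[(i+1)%4]).round(1) for i in range(4)])
# bench feet of the bracket
B=[onz(T,c(p,6,(250,160)),8) for p in [(60,250),(235,350),(342,165)]]
print(np.array(B).round(1),np.degrees(np.arctan2(*(B[2]-B[1])[1::-1])))
```

```text
probe_top [175.875, 221.125] [172.6, 176.2] S [598.2 220.1 155. ] ('T', array([597.6, 220.3, 155. ]), (array([597.62121416, 220.34994714, 155.36461342]), np.float64(0.35157904436798126)))
collar [181.375, 257.625] None S [597.4 221.6  68. ] 
level [330.6, 180.2] [354.5833333333333, 222.25] S [ 500.6 -209.8   55. ] ('T', array([ 498.2, -206.7,   55. ]), (array([ 498.19929603, -206.07621626,   57.55851422]), np.float64(1.0460377536065475)))
slope [261.8, 202.0] [283.0833333333333, 189.25] S [588.  -36.9  55. ] ('T', array([586.8, -34.7,  55. ]), (array([586.32716443, -34.60329774,  56.95346608]), np.float64(0.0601386324364403)))
big_top [219.625, 229.125] [164.0, 221.6] S [475.7 238.  200. ] ('T', array([481.8, 229.1, 200. ]), (array([483.16120362, 230.4744425 , 192.1635008 ]), np.float64(0.8616748451052684)))
[[574.7  15.1  41.7]
 [535.6 -48.5  41.8]
 [597.9 -85.7  68.2]
 [637.2 -25.3  68.8]] -31.869122576977947 -32.30300414270099 [np.float64(74.7), np.float64(77.2), np.float64(72.0), np.float64(79.2)]
[[569.7  25.2   8. ]
 [523.9 -47.8   8. ]
 [603.8 -96.5   8. ]] -31.38898310701146
```

Run:
```python
from h import *
import pickle
F=pickle.load(open("F0.pkl","rb"));S,T=F["scene"],F["top"]
# right front handle / panel right top corner: scene (206,197), top (243,151)
print(tri(S,(206,196),T,(243,152)))
for z in (0,60,100,140): print(z,[onz(T,p,z).round(0) for p in ((80,168),(160,165),(243,160),(222,172))])
for z in (0,60,100,140): print(z,[onz(S,p,z).round(0) for p in ((206,197),(207,233))])
s=r.sense()
# displacement in tool axes for approach: above the probe, yaw=?
Rt=R.from_euler('xyz',s["tcp_rot"]);print(Rt.as_matrix().round(3))
for y in (0.353,):
  Rg=R.from_euler('xyz',[np.pi,0,y]); print((Rt.inv()*Rg).as_rotvec(), Rt.inv().apply(np.array([597.7,220.3,260])-s["eef_pos"]))
```

```text
(array([671.1346714 ,  60.26881646,  95.72956278]), np.float64(2.8929229922858264))
0 [array([674., 489.,   0.]), array([677., 283.,   0.]), array([684.,  66.,   0.]), array([653., 121.,   0.])]
60 [array([654., 467.,  60.]), array([657., 270.,  60.]), array([664.,  63.,  60.]), array([634., 116.,  60.])]
100 [array([641., 452., 100.]), array([643., 261., 100.]), array([651.,  61., 100.]), array([622., 112., 100.])]
140 [array([628., 438., 140.]), array([630., 253., 140.]), array([637.,  59., 140.]), array([609., 108., 140.])]
0 [array([768., -42.,   0.]), array([668.,  71.,   0.])]
60 [array([705.,  24.,  60.]), array([614., 127.,  60.])]
100 [array([662.,  68., 100.]), array([577., 164., 100.])]
140 [array([620., 112., 140.]), array([541., 201., 140.])]
[[ 0.242 -0.97  -0.   ]
 [-0.97  -0.242  0.001]
 [-0.001  0.    -1.   ]]
[-9.22717947e-04  8.34677471e-04 -1.67899743e+00] [-693.5390128  -633.27817922  -28.52095574]
```

>>> arm_command([
  [0,0,0,0,0,0.0817],
  [0,0,0,0,0,0.0817],
  [0,0,0,0,0,0.0817],
  [-0.036,-0.018,-0.001,0,0,0],
  [-0.036,-0.018,-0.001,0,0,0],
  [-0.036,-0.018,-0.001,0,0,0],
  [-0.036,-0.018,-0.001,0,0,0],
  [-0.036,-0.018,-0.001,0,0,0],
  [-0.036,-0.018,-0.001,0,0,0],
  [-0.036,-0.018,-0.001,0,0,0],
  [-0.036,-0.018,-0.001,0,0,0],
  [-0.036,-0.018,-0.001,0,0,0],
  [-0.036,-0.018,-0.001,0,0,0],
])

```text
clock: 1.23
eef_pos: [331.8, -244.6, 241.4]
tcp_rot: [-3.141, -0.0, -1.572]
contact_force: [0.9, -0.4, 0.2]
opening: 0.998
```

Run:
```python
from h import *
import pickle
f=r.grab_frame("wrist");cv2.imwrite("pics/w1.png",f["image"]);pickle.dump(f,open("w1.pkl","wb"));print(f["xyz"],f["orientation"])
s=r.sense();print(s["eef_pos"],s["qvel"].round(3),s["qpos"].round(2))
F=pickle.load(open("F0.pkl","rb"));S,T=F["scene"],F["top"]
for n,P in dict(level=(498.2,-206.7,55),slope=(586.8,-34.7,55)).items(): print(n,proj(f,P))
print(tri(S,(170,161),T,(240,118)))
```

```text
[ 398.37129273 -245.39969399  384.55005479] [ 2.87407388e+00 -4.22259748e-04 -1.57212664e+00]
[ 334.16805331 -239.15407613  241.35668653] [-0.114  0.029 -0.027 -0.027 -0.007 -0.195] [-0.63 -0.    2.05  0.    1.1   0.94]
level [229.96666792 -19.73367682]
slope [  -5.69016361 -147.60337865]
(array([742.71402216,  69.67839938, 162.63388241]), np.float64(22.316279421723074))
```

View pics/w1.png

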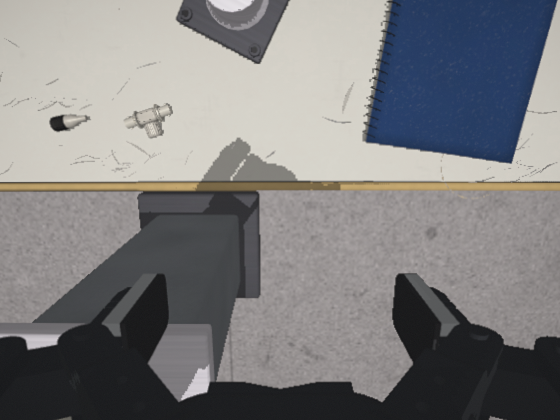

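>>> arm_command([
  [-0.031,-0.028,-0.004,0,0,0],
  [-0.031,-0.028,-0.004,0,0,0],
  [-0.031,-0.028,-0.004,0,0,0],
  [-0.031,-0.028,-0.004,0,0,0],
  [-0.031,-0.028,-0.004,0,0,0],
  [0,0,0,0,0,0],
  [0,0,0,0,0,0],
])

```text
clock: 1.87
eef_pos: [471.7, -90.9, 261.0]
tcp_rot: [3.141, 0.0, -1.567]
contact_force: [-0.9, 0.0, -0.3]
opening: 1.001
```

Run:
```python
from h import *
import pickle
f=r.grab_frame("wrist");cv2.imwrite("pics/w2.png",f["image"]);pickle.dump(f,open("w2.pkl","wb"));print(f["xyz"],f["orientation"])
s=r.sense();print(s["clock"],s["eef_pos"],s["tcp_rot"],s["qvel"].round(3),s["qpos"].round(2))
for n,P in dict(level=(498.2,-206.7,55),slope=(586.8,-34.7,55)).items(): print(n,proj(f,P))
```

```text
[538.27850815 -91.43897209 404.16530881] [ 2.87368847e+00 -2.09884203e-04 -1.56771474e+00]
1.9167 [470.57604555 -91.93915516 260.75805594] [ 3.14053473e+00 -8.09008631e-05 -1.56877896e+00] [-0.038 -0.012  0.02  -0.002  0.002 -0.004] [-0.2   0.09  1.9  -0.    1.15  1.37]
level [405.02836212 157.8813758 ]
slope [214.17074113  53.843489  ]
```

View pics/w2.png

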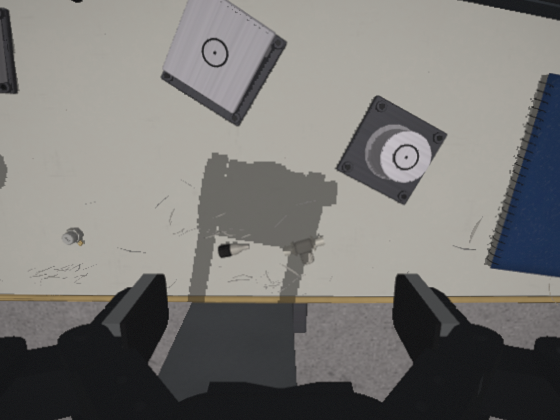

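>>> arm_command([
  [-0.039,-0.0159,0.003,0,0,0],
  [-0.039,-0.0159,0.003,0,0,0],
  [-0.039,-0.0159,0.003,0,0,0],
  [-0.039,-0.0159,0.003,0,0,0],
  [-0.039,-0.0159,0.003,0,0,0],
  [-0.039,-0.0159,0.003,0,0,0],
  [-0.039,-0.0159,0.003,0,0,0],
  [-0.039,-0.0159,0.003,0,0,0],
  [0,0,0,0,0,0],
  [0,0,0,0,0,0],
])

```text
clock: 2.75
eef_pos: [596.2, 215.3, 236.4]
tcp_rot: [3.14, -0.001, -1.57]
contact_force: [-0.2, -1.0, -0.9]
opening: 0.999
```

Run:
```python
from h import *
import pickle
w=pickle.load(open("w2.pkl","rb"))
print("level",onz(w,(406,157),55),"slope",onz(w,(215,52),55))
P=[]
sp=onz(w,(215,52),55);yaw=-.557
n=np.array([-np.sin(.349)*np.cos(yaw),-np.sin(.349)*np.sin(yaw),np.cos(.349)])
for p in [(163,75),(237,114),(277,37)]:
    o,d=ray(w,p);P.append(o+d*((sp-o)@n)/(d@n))
P=np.array(P);print(P.round(1)); a=P[2]-P[1];b=P[0]-P[1];print(np.degrees(np.arctan2(a[1],a[0])),np.degrees(np.arctan2(b[1],b[0]))-90)
f=r.grab_frame("wrist");cv2.imwrite("pics/w3.png",f["image"]);pickle.dump(f,open("w3.pkl","wb"))
s=r.sense();print(s["clock"],s["eef_pos"],s["tcp_rot"],s["qvel"].round(3),s["qpos"].round(2))
print(proj(f,(597.7,220.3,155)),proj(f,(597.7,220.3,68)))
```

```text
level [ 499.01290582 -207.52794165   55.        ] slope [588.28276049 -35.47116265  55.        ]
[[571.   15.1  39.9]
 [536.6 -51.7  42.1]
 [597.9 -88.8  68.2]]
-31.17710480972634 -27.247573493302063
2.8 [595.836946   214.09403248 236.70703805] [ 3.13999563e+00 -1.10669235e-03 -1.57123387e+00] [-0.021 -0.023  0.016 -0.002 -0.     0.   ] [ 0.34  0.36  1.61 -0.    1.17  1.91]
[270.5675688  221.17871466] [272.96330274 192.19907655]
```

View pics/w3.png

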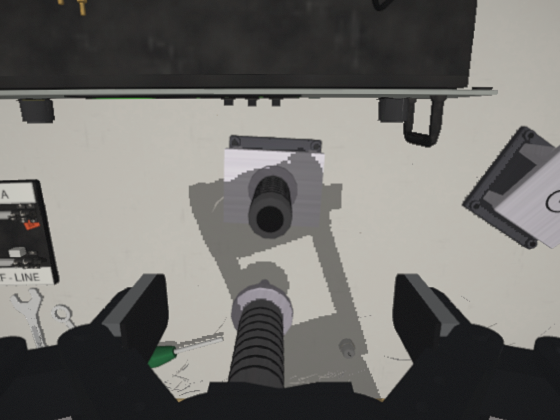

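>>> arm_command([
  [-0.0062,-0.0027,0,0,0,0],
  [0,0,0.0,0,0,0],
  [0,0,0,0,0,0],
])

```text
clock: 3.05
eef_pos: [599.0, 220.4, 237.8]
tcp_rot: [-3.141, 0.0, -1.572]
contact_force: [-0.4, 0.9, -0.0]
opening: 0.998
```

Run:
```python
from h import *
s=r.sense();print(s["clock"],s["eef_pos"],s["tcp_rot"],s["qvel"].round(3))
```

```text
3.05 [599.01214763 220.3515399  237.82717772] [-3.14129977e+00  3.36911861e-05 -1.57246552e+00] [ 0.003 -0.001  0.002 -0.002  0.001 -0.002]
```

>>> arm_command([
  [0,0,0.0177,0,0,0],
  [0,0,0.0177,0,0,0],
  [0,0,0.0177,0,0,0],
  [0,0,0.0177,0,0,0],
  [0,0,0.0177,0,0,0],
  [0,0,0.0177,0,0,0],
  [0,0,0.0177,0,0,0],
  [0,0,0.0177,0,0,0],
  [0,0,0,0,0,0],
  [0,0,0,0,0,0],
])

```text
clock: 3.88
eef_pos: [598.4, 220.6, 95.6]
tcp_rot: [3.14, -0.001, -1.572]
contact_force: [-0.0, 0.4, 0.9]
opening: 0.998
```

Run:
```python
from h import *
f=r.grab_frame("wrist");cv2.imwrite("pics/w4.png",f["image"])
f=r.grab_frame("scene");cv2.imwrite("pics/s4.png",cv2.resize(f["image"][120:330,100:340],None,fx=2.8,fy=2.8))
for i in range(1):
  s=r.sense();print(s["clock"],s["eef_pos"],s["tcp_rot"],s["qvel"].round(3),s["contact_force"])
```

```text
3.9833 [599.68044339 221.29148103  97.17082584] [-3.14014874e+00  4.95775605e-04 -1.57162350e+00] [ 0.004 -0.008 -0.005  0.002 -0.003 -0.   ] [0.15883227 0.70283242 0.39086769]
```

View pics/w4.png

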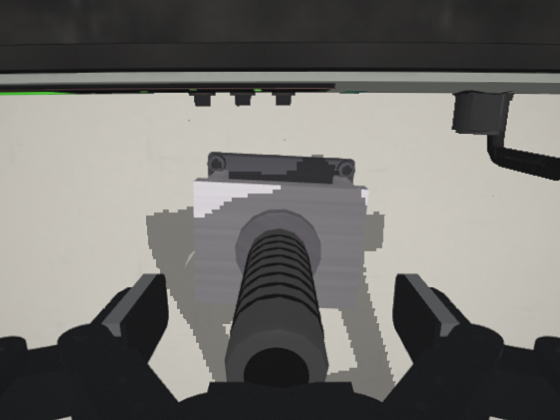

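View pics/s4.png

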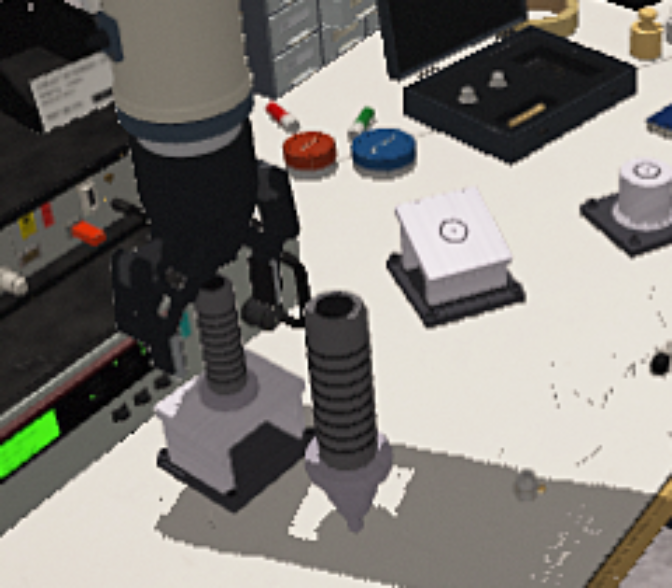

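>>> arm_command([
  [0,0,0,0,0,0],
  [0,0,0,0,0,0],
  [0,0,0,0,0,0],
  [0,0,0,0,0,0],
  [0,0,0,0,0,0],
  [0,0,0,0,0,0],
  [0,0,0,0,0,0],
  [0,0,0,0,0,0],
  [0,0,0,0,0,0],
  [0,0,0,0,0,0],
], fingers=0.015, squeeze=50)

```text
clock: 4.82
eef_pos: [599.2, 221.7, 96.4]
tcp_rot: [-3.141, 0.0, -1.571]
contact_force: [-0.5, 0.3, 6.4]
opening: 0.319
```

Run:
```python
from h import *
f=r.grab_frame("wrist");cv2.imwrite("pics/w5.png",f["image"])
s=r.sense();print(s["clock"],s["eef_pos"],s["tcp_rot"],s["opening"]*85.4,s["contact_force"],s["wrist_torque"])
```

```text
4.8667 [599.14701674 221.68810984  96.3550671 ] [-3.14109598e+00  2.61692507e-04 -1.57101093e+00] 27.280208957874738 [-1.37250639  0.21044718  5.82293403] [-0.01867298  0.27999329 -0.04053994]
```

View pics/w5.png

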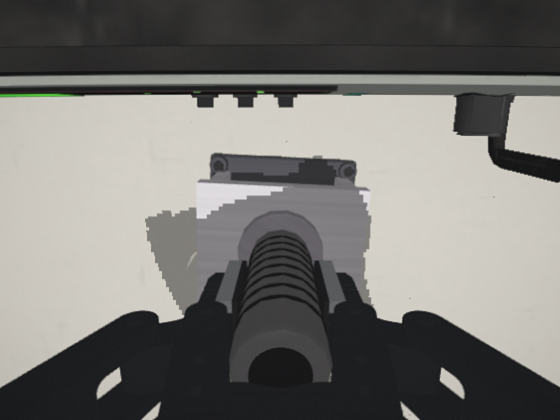

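>>> arm_command([
  [0,0,-0.004,0,0,0],
  [0,0,-0.006,0,0,0],
  [0,0,-0.012,0,0,0],
  [0,0,-0.016,0,0,0],
  [0,0,-0.016,0,0,0],
  [0,0,-0.016,0,0,0],
  [0,0,-0.016,0,0,0],
  [0,0,-0.016,0,0,0],
  [0,0,0,0,0,0],
  [0,0,0,0,0,0],
  [0,0,0,0,0,0],
])

```text
clock: 5.78
eef_pos: [598.5, 221.3, 197.3]
tcp_rot: [3.141, -0.0, -1.571]
contact_force: [0.8, -0.2, -1.3]
opening: 0.311
```

Run:
```python
from h import *
import pickle
F={}
for n in ("wrist","scene","top"):
  f=r.grab_frame(n);F[n]=f;cv2.imwrite(f"pics/{n}6.png",f["image"])
cv2.imwrite("pics/s6c.png",cv2.resize(F["scene"]["image"][140:300,100:300],None,fx=4,fy=3.7))
pickle.dump(F,open("F6.pkl","wb"))
s=r.sense();print(s["clock"],s["eef_pos"],s["tcp_rot"],s["opening"]*85.4,s["contact_force"],s["wrist_torque"])
```

```text
5.9333 [598.28644181 221.22345482 196.67803432] [ 3.13974136e+00 -6.81462570e-04 -1.57111869e+00] 26.83090450812972 [ 0.49756333 -0.36734788 -1.92676301] [ 0.033735   -0.01028605 -0.00340738]
```

View pics/wrist6.png

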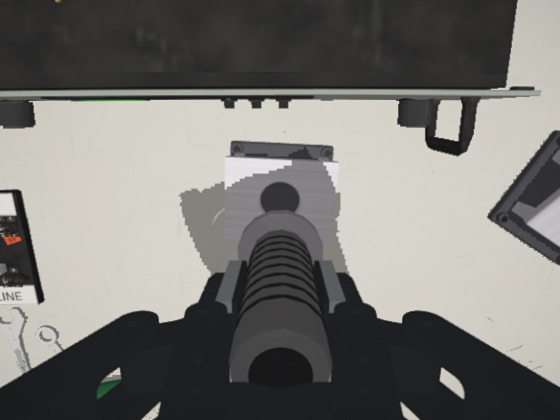

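View pics/s6c.png

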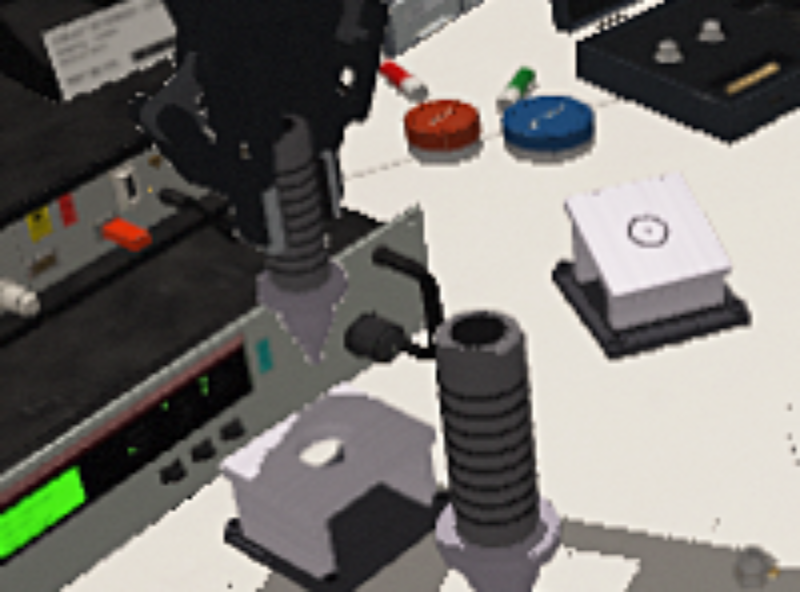

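Run:
```python
from h import *
import pickle
F=pickle.load(open("F6.pkl","rb"));S=F["scene"];W=F["wrist"]
for x in (596,598.3,600):
  print(x,"tip",proj(S,(x,221.2,115.7)),"top",proj(S,(x,221.2,255.7)), "wtop",proj(W,(x,221.2,255.7)),"wcollar",proj(W,(x,221.2,168.7)))
cv2.imwrite("pics/t6c.png",cv2.resize(F["scene"]["image"][160:245,150:210],None,fx=7,fy=7,interpolation=cv2.INTER_CUBIC))
cv2.imwrite("pics/w6c.png",cv2.resize(W["image"][190:400,210:350],None,fx=2.8,fy=2.8,interpolation=cv2.INTER_CUBIC))
```

```text
596 tip [178.96959541 238.58664248] top [168.97637769 174.57087408] wtop [277.63573187 382.43500402] wcollar [278.63635863 259.43218141]
598.3 tip [178.07405985 238.16338086] top [168.00821178 174.19445946] wtop [277.61227668 375.12492487] wcollar [278.62743424 255.00082184]
600 tip [177.41363682 237.85120047] top [167.2944323 173.9169448] wtop [277.59477354 369.6576922 ] wcollar [278.62080552 251.70592201]
```

View pics/t6c.png

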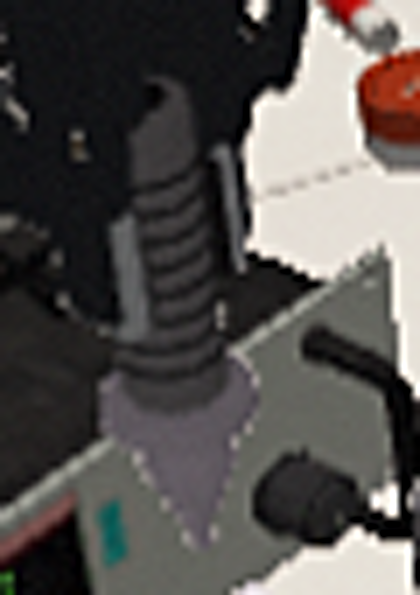

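View pics/w6c.png

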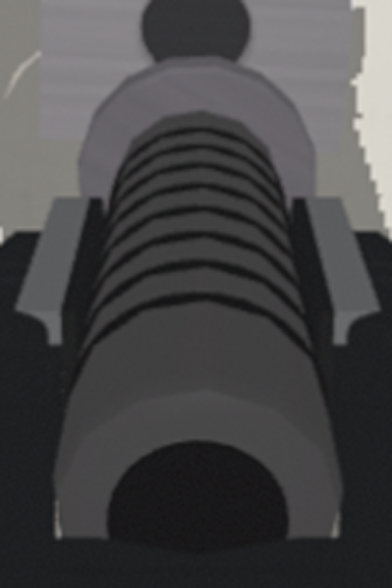

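>>> arm_command([
  [0.02,0.0045,0,0,0,0],
  [0.034,0.0079,0,0,0,0],
  [0.034,0.0079,0,0,0,0],
  [0.034,0.0079,0,0,0,0],
  [0.034,0.0079,0,0,0,0],
  [0.034,0.0079,0,0,0,0],
  [0.034,0.0079,0,0,0,0],
  [0.034,0.0079,0,0,0,0],
  [0.034,0.0079,0,0,0,0],
  [0.034,0.0079,0,0,0,0],
  [0.034,0.0079,0,0,0,0],
  [0.034,0.0079,0.006,0,0,0],
  [0.034,0.0079,0.01,0,0,0],
  [0.02,0.0045,0.01,0,0,0],
  [0,0,0.01,0,0,0],
  [0,0,0.005,0,0,0],
  [0,0,0,0,0,0],
  [0,0,0,0,0,0],
])

```text
clock: 7.43
eef_pos: [495.0, -225.4, 156.5]
tcp_rot: [3.141, 0.001, -1.57]
contact_force: [0.4, -0.3, -1.4]
opening: 0.318
```

```bash
cat > look.py <<'E'
from h import *
import pickle,sys
k=sys.argv[1]; P=eval(sys.argv[2])
F={}
for n in ("wrist","scene","top"): F[n]=r.grab_frame(n)
pickle.dump(F,open(f"F{k}.pkl","wb"))
out=[]
for n in ("scene","top","wrist"):
    p=proj(F[n],P).round().astype(int)
    h=(25 if n=="top" else 35 if n=="scene" else 70); w=h
    im=cv2.copyMakeBorder(F[n]["image"],100,100,100,100,cv2.BORDER_CONSTANT)
    x0,y0=p[0]-w,p[1]-h-(10 if n!="wrist" else 0)
    c=im[y0+100:y0+100+2*h,x0+100:x0+100+2*w]
    out.append(cv2.resize(c,(400,400),interpolation=cv2.INTER_CUBIC)); print(n,"crop origin",x0,y0,"scale",400/(2*h),"spot pred",proj(F[n],P).round(1))
cv2.imwrite(f"pics/l{k}a.png",np.hstack(out[:2]));cv2.imwrite(f"pics/l{k}w.png",F["wrist"]["image"])
s=r.sense();print(s["clock"],s["eef_pos"],s["tcp_rot"],s["contact_force"],s["wrist_torque"],s["qpos"].round(2))
E
python3 look.py 7 "(499,-207.5,55)"
```

```text
scene crop origin 296 136 scale 5.714285714285714 spot pred [330.7 180.8]
top crop origin 330 187 scale 8.0 spot pred [354.9 221.9]
wrist crop origin 182 139 scale 2.857142857142857 spot pred [252.1 209.2]
7.5833 [ 495.64648175 -225.71773269  157.38033975] [-3.14088018e+00 -2.43940426e-04 -1.56968997e+00] [-0.02261736  0.37088426 -1.85146269] [ 0.00911987 -0.01839914 -0.02841919] [-0.43  0.31  1.88  0.    0.95  1.14]
```

View pics/l7a.png

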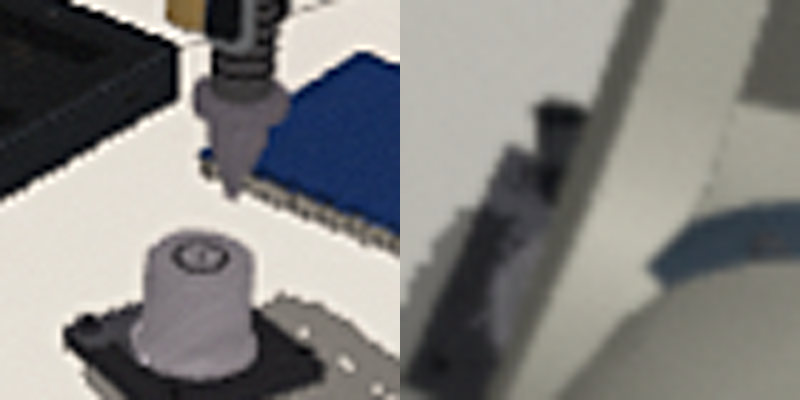

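View pics/l7w.png

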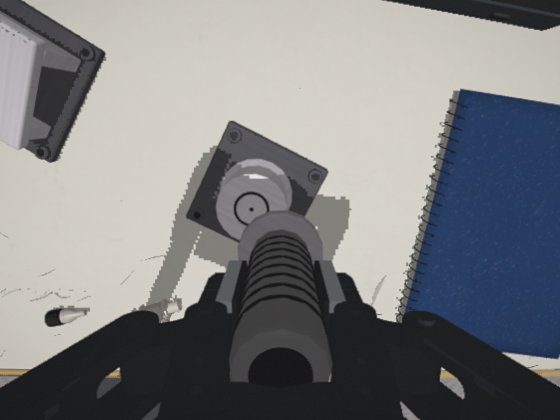

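>>> arm_command([
  [-0.009,-0.0018,0,0,0,0],
  [-0.009,-0.0017,0.005,0,0,0],
  [0,0,0.005,0,0,0],
  [0,0,0.003,0,0,0],
  [0,0,0,0,0,0],
  [0,0,0,0,0,0],
])

```text
clock: 8.08
eef_pos: [498.3, -208.4, 143.5]
tcp_rot: [3.141, 0.0, -1.571]
contact_force: [-0.4, 0.2, -1.9]
opening: 0.316
```

```bash
python3 look.py 8 "(499,-207.5,55)"
python3 - <<'E'
from h import *
import pickle
f=pickle.load(open("F7.pkl","rb"))["scene"]
print(proj(f,(495.6,-225.7,76.4)), onz(f,(336.7,170.4),76.4))
f=pickle.load(open("F8.pkl","rb"))
e=r.sense()["eef_pos"];t=e-[0,0,81]
print("tip pred",t,proj(f["scene"],t),"spot",proj(f["scene"],(499,-207.5,55)))
E
```

```text
scene crop origin 296 136 scale 5.714285714285714 spot pred [330.7 180.8]
top crop origin 330 187 scale 8.0 spot pred [354.9 221.9]
wrist crop origin 207 149 scale 2.857142857142857 spot pred [277.4 219.4]
8.2333 [ 498.60500515 -208.74865549  143.96117063] [-3.14140967e+00 -1.14428950e-04 -1.57136426e+00] [ 0.45536495 -0.49650988 -2.21643715] [ 0.00565595 -0.00596317  0.03988114] [-0.4   0.33  1.89 -0.    0.92  1.17]
[335.9536634  170.60129195] [ 494.51107169 -227.60229482   76.4       ]
tip pred [ 498.60500515 -208.74865549   62.96117063] [331.3109302  177.86217303] spot [330.72678404 180.78215491]
```

View pics/l8a.png

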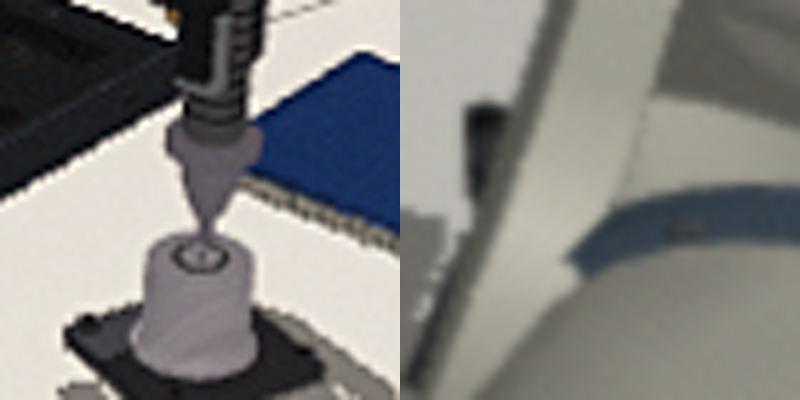

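View pics/l8w.png

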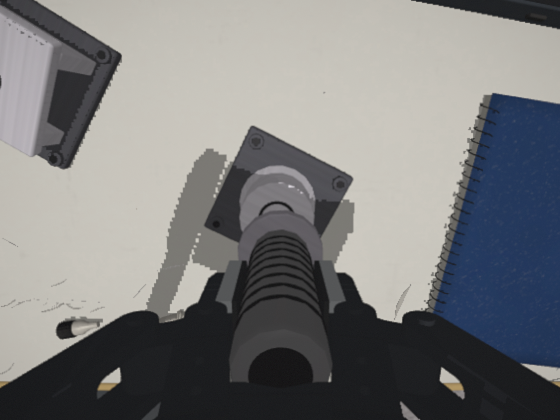

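>>> arm_command([
  [-0.0015,-0.0005,0,0,0,0],
  [0,0,0.003,0,0,0],
  [0,0,0.002,0,0,0],
  [0,0,0,0,0,0],
  [0,0,0,0,0,0],
])

```text
clock: 8.65
eef_pos: [498.9, -207.0, 138.6]
tcp_rot: [3.141, 0.0, -1.571]
contact_force: [-0.1, 0.0, -2.1]
opening: 0.317
```

>>> arm_command([
  [0,0,0.0015,0,0,0],
  [0,0,0,0,0,0],
  [0,0,0,0,0,0],
])

```text
clock: 8.9
eef_pos: [499.0, -207.0, 137.3]
tcp_rot: [3.141, 0.0, -1.571]
contact_force: [-0.0, 0.7, -2.1]
opening: 0.316
```

>>> arm_command([
  [0,0,0.0015,0,0,0],
  [0,0,0,0,0,0],
  [0,0,0,0,0,0],
])

```text
clock: 9.15
eef_pos: [499.2, -207.1, 135.9]
tcp_rot: [-3.141, -0.0, -1.571]
contact_force: [-0.2, 0.0, -1.3]
opening: 0.312
```

>>> arm_command([
  [0,0,0.0015,0,0,0],
  [0,0,0,0,0,0],
  [0,0,0,0,0,0],
])

```text
clock: 9.4
eef_pos: [499.1, -207.0, 134.4]
tcp_rot: [-3.141, -0.0, -1.571]
contact_force: [0.6, -0.1, -0.3]
opening: 0.311
```

>>> arm_command([
  [0,0,0.0015,0,0,0],
  [0,0,0,0,0,0],
  [0,0,0,0,0,0],
])

```text
clock: 9.65
eef_pos: [499.2, -207.1, 132.9]
tcp_rot: [-3.141, -0.0, -1.571]
contact_force: [-0.2, -0.8, 0.4]
opening: 0.317
```

```bash
python3 look.py 9 "(499,-207.5,55)"
```

```text
scene crop origin 296 136 scale 5.714285714285714 spot pred [330.7 180.8]
top crop origin 330 187 scale 8.0 spot pred [354.9 221.9]
wrist crop origin 209 156 scale 2.857142857142857 spot pred [279.5 225.6]
9.8 [ 499.12129044 -207.0543536   132.93258879] [-3.14142340e+00 -1.20750055e-04 -1.57110546e+00] [-0.29292174 -0.95772521  1.36160931] [-0.09989071 -0.07090657  0.01686442] [-0.4   0.34  1.9  -0.    0.9   1.18]
```

View pics/l9a.png

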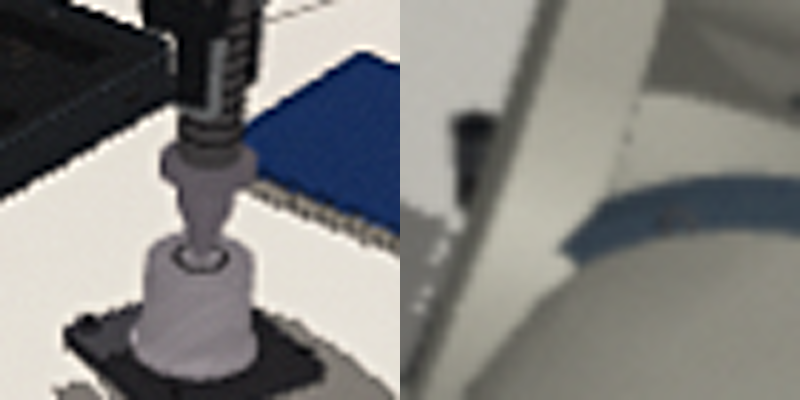

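>>> arm_command([
  [0,0,0.0016,0,0,0],
  [0,0,0,0,0,0],
  [0,0,0,0,0,0],
  [0,0,0,0,0,0],
])

```text
clock: 10.13
eef_pos: [499.1, -207.0, 131.3]
tcp_rot: [-3.141, -0.0, -1.571]
contact_force: [0.6, -0.5, 1.6]
opening: 0.314
```

>>> arm_command([
  [0,0,0,0,0,0],
])

```text
clock: 10.22
eef_pos: [499.1, -207.0, 131.3]
tcp_rot: [-3.141, -0.0, -1.571]
contact_force: [0.4, -0.6, 0.8]
opening: 0.315
```

>>> arm_command([
  [0,0,0,0,0,0],
])

```text
clock: 10.3
eef_pos: [499.1, -207.0, 131.3]
tcp_rot: [-3.141, -0.0, -1.571]
contact_force: [-0.1, -0.3, 1.0]
opening: 0.313
```

>>> arm_command([
  [0,0,0,0,0,0],
])

```text
clock: 10.38
eef_pos: [499.1, -207.0, 131.3]
tcp_rot: [-3.142, -0.0, -1.571]
contact_force: [1.0, -0.6, 1.8]
opening: 0.315
```

>>> arm_command([
  [0,0,0,0,0,0],
])

```text
clock: 10.47
eef_pos: [499.1, -207.0, 131.3]
tcp_rot: [-3.141, -0.0, -1.571]
contact_force: [0.1, -0.7, 1.4]
opening: 0.314
```

```bash
python3 look.py 10 "(499,-207.5,55)"
python3 - <<'E'
import cv2,pickle
F=pickle.load(open("F10.pkl","rb"))
cv2.imwrite("pics/l10z.png",cv2.resize(F["scene"]["image"][140:200,305:355],None,fx=10,fy=10,interpolation=cv2.INTER_CUBIC))
E
```

```text
scene crop origin 296 136 scale 5.714285714285714 spot pred [330.7 180.8]
top crop origin 330 187 scale 8.0 spot pred [354.9 221.9]
wrist crop origin 210 156 scale 2.857142857142857 spot pred [279.5 226.2]
10.6167 [ 499.07048773 -207.02720632  131.29291255] [-3.14150174e+00 -7.02691966e-05 -1.57108224e+00] [ 0.28544232 -0.70427017  1.46319566] [-0.15819632 -0.09228328  0.01287581] [-0.4   0.34  1.9  -0.    0.89  1.18]
```

View pics/l10z.png

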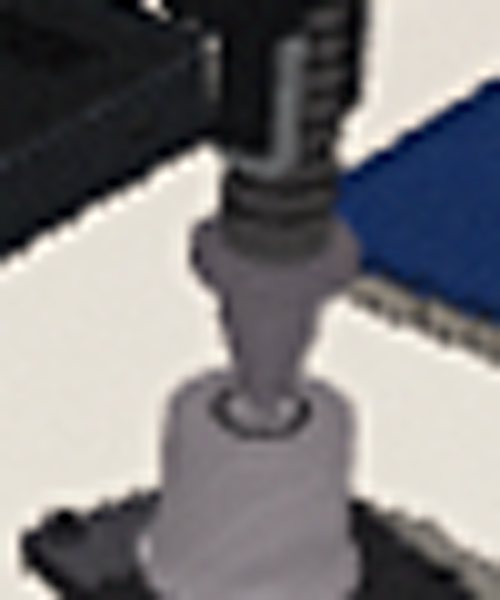

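View pics/l10w.png

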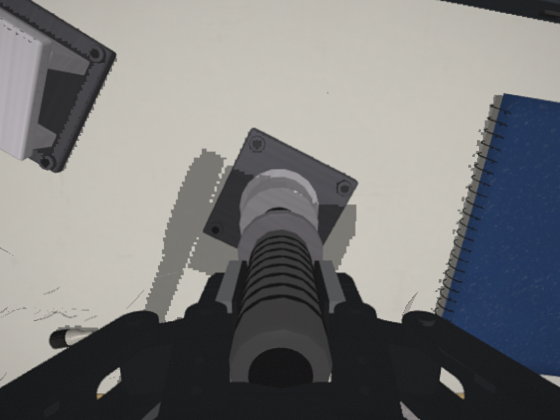

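>>> arm_command([
  [0,0,0,0,0,0],
  [0,0,0,0,0,0],
  [0,0,0,0,0,0],
  [0,0,0,0,0,0],
  [0,0,0,0,0,0],
  [0,0,0,0,0,0],
  [0,0,0,0,0,0],
  [0,0,0,0,0,0],
  [0,0,0,0,0,0],
  [0,0,0,0,0,0],
  [0,0,0,0,0,0],
  [0,0,0,0,0,0],
  [0,0,0,0,0,0],
  [0,0,0,0,0,0],
  [0,0,0,0,0,0],
  [0,0,0,0,0,0],
])

```text
clock: 11.95
eef_pos: [499.0, -207.0, 131.3]
tcp_rot: [-3.142, -0.0, -1.571]
contact_force: [0.4, -0.3, 1.6]
opening: 0.311
```

>>> arm_command([
  [0,0,-0.006,0,0,0],
  [0,0,-0.0128,0,0,0],
  [0,0,-0.0128,0,0,0],
  [0,0,-0.0128,0,0,0],
  [0,0,-0.0128,0,0,0],
  [0,0,-0.0128,0,0,0],
  [-0.028,-0.0069,0.002,0,0,0],
  [-0.028,-0.0069,0.002,0,0,0],
  [-0.028,-0.0069,0.002,0,0,0],
  [-0.028,-0.0069,0.002,0,0,0],
  [-0.028,-0.0069,0.002,0,0,0],
  [-0.028,-0.0069,0.002,0,0,0],
  [-0.028,-0.0069,0.002,0,0,0],
  [0,0,0,0.0594,0.0366,0],
  [0,0,0,0.0594,0.0366,0],
  [0,0,0,0.0594,0.0366,0],
  [0,0,0,0.0594,0.0366,0],
  [0,0,0,0.0594,0.0366,0],
  [0,0,0,0,0,0],
  [0,0,0,0,0,0],
])

```text
clock: 13.62
eef_pos: [546.1, -10.5, 186.9]
tcp_rot: [-2.845, -0.18, -1.597]
contact_force: [-0.2, -0.7, -1.7]
opening: 0.316
```

```bash
python3 look.py 11 "(588,-35.5,55)"
python3 - <<'E'
from h import *
s=r.sense();M=R.from_euler('xyz',s["tcp_rot"]).as_matrix();print("-z",-M[:,2], s["qvel"].round(3))
E
```

```text
scene crop origin 226 157 scale 5.714285714285714 spot pred [261.5 202.3]
top crop origin 258 154 scale 8.0 spot pred [283.4 188.8]
wrist crop origin 209 130 scale 2.857142857142857 spot pred [278.7 200.1]
13.7667 [547.98625922 -11.19812118 187.57051916] [-2.84226599 -0.17952289 -1.598876  ] [ 1.14597949  0.1014442  -1.77914587] [ 0.14182483  0.23782208 -0.01707776] [ 0.11  0.16  2.05 -0.34  0.67  1.92]
-z [-0.28997029  0.17883222  0.94017885] [-0.003  0.003  0.002 -0.01  -0.008  0.014]
```

View pics/l11a.png

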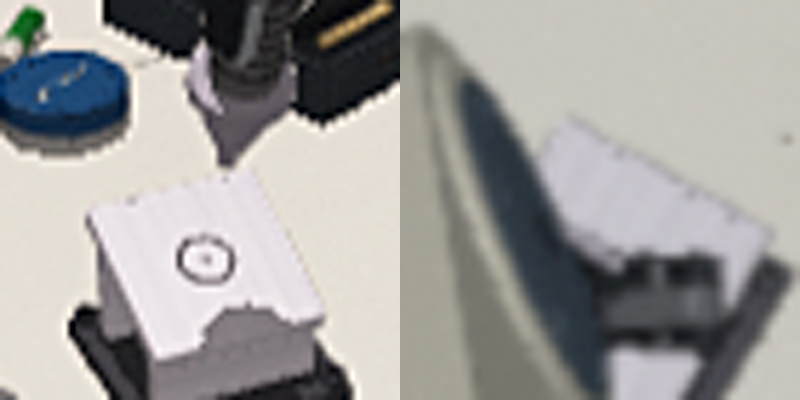

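View pics/l11w.png

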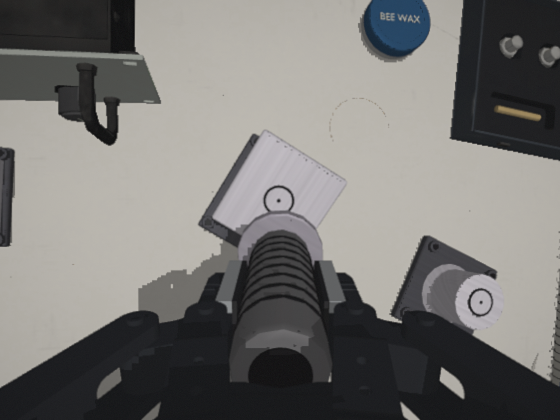

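Run:
```python
from h import *
import pickle
F=pickle.load(open("F11.pkl","rb"));w=F["wrist"]
im=w["image"][120:240,190:360];cv2.imwrite("pics/w11z.png",cv2.resize(im,None,fx=4.5,fy=4.5,interpolation=cv2.INTER_CUBIC))
```

```text
(no output)
```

View pics/w11z.png

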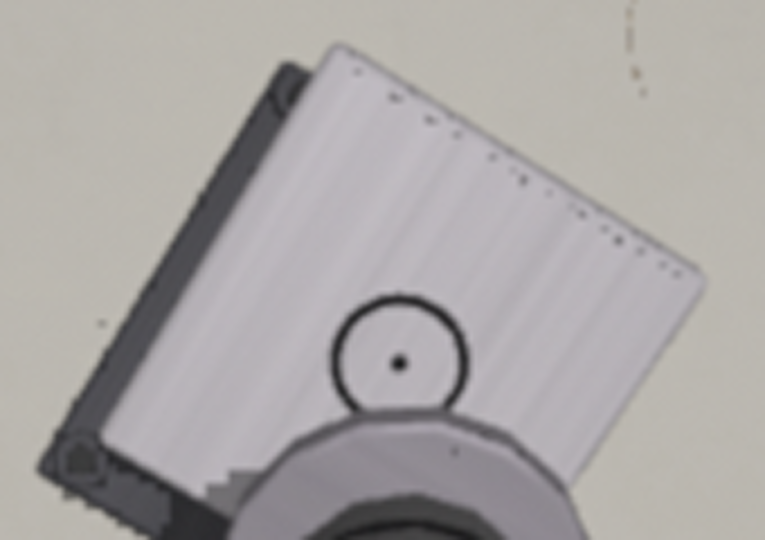

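Run:
```python
from h import *
import pickle
w=pickle.load(open("F11.pkl","rb"))["wrist"]
c=lambda p:((p[0]+.5)/4.5-.5+190,(p[1]+.5)/4.5-.5+120)
sp=onz(w,c((400,362)),55);print(sp)
yaw=-.553
for it in range(4):
    n=np.array([-np.sin(.349)*np.cos(yaw),-np.sin(.349)*np.sin(yaw),np.cos(.349)])
    def q(p):
        o,d=ray(w,c(p));return o+d*((sp-o)@n)/(d@n)
    # in-plane axes
    ex=np.array([np.cos(.349)*np.cos(yaw),np.cos(.349)*np.sin(yaw),np.sin(.349)]);ey=np.cross(n,ex)
    ang=[]
    for a,b,isx in [((103,430),(330,48),1),((575,480),(703,290),1),((350,48),(700,270),0)]:
        v=q(b)-q(a);ang.append(np.degrees(np.arctan2(v@ey,v@ex)) + (0 if isx else 90))
    print(np.degrees(yaw),ang); yaw+=np.radians(np.mean(ang))/1
s=r.sense();M=R.from_euler('xyz',s["tcp_rot"]).as_matrix()
n=np.array([-np.sin(.349)*np.cos(yaw),-np.sin(.349)*np.sin(yaw),np.cos(.349)])
print(n,"angle err deg",np.degrees(np.arccos(n@-M[:,2])))
S=np.array([588,-35.5,55])
for d in (93,86): print(d,M.T@(S+d*n-s["eef_pos"]))
```

```text
[588.05118668 -35.36870193  55.        ]
-31.684566070734526 [np.float64(-0.05907750820447486), np.float64(0.018470408616883892), np.float64(-0.17650138863612597)]
-31.7569355668091 [np.float64(0.008929064079524544), np.float64(0.08647148682259463), np.float64(-0.107046095254546)]
-31.760817414926578 [np.float64(0.012576898806996036), np.float64(0.09011881023162659), np.float64(-0.10332056209578866)]
-31.76102569927897 [np.float64(0.01277262697393017), np.float64(0.0903145103398417), np.float64(-0.10312066497331784)]
[-0.2907503   0.17999921  0.93971514] angle err deg 0.08469920932107891
93 [-0.98772555  0.89132802 47.58885468]
86 [-0.97926228  0.88537376 54.58884703]
```

Yaw is −31.8°, the angle error is under 0.1° and the spot is at (588.0, −35.4). Approaching to about 5 mm off the surface.

>>> arm_command([
  [-0.001,0.0009,0,0,0,0],
  [0,0,0.01,0,0,0],
  [0,0,0.012,0,0,0],
  [0,0,0.012,0,0,0],
  [0,0,0.012,0,0,0],
  [0,0,0.007,0,0,0],
  [0,0,0,0,0,0],
  [0,0,0,0,0,0],
  [0,0,0,0,0,0],
])

```text
clock: 14.52
eef_pos: [562.1, -19.6, 137.2]
tcp_rot: [-2.841, -0.18, -1.599]
contact_force: [0.4, 0.5, -2.2]
opening: 0.315
```

```bash
python3 look.py 12 "(588,-35.5,55)"
python3 - <<'E'
from h import *
import pickle
F=pickle.load(open("F12.pkl","rb"))
cv2.imwrite("pics/l12z.png",cv2.resize(F["scene"]["image"][165:225,235:295],None,fx=10,fy=10,interpolation=cv2.INTER_CUBIC))
s=r.sense();M=R.from_euler('xyz',s["tcp_rot"]).as_matrix()
S=np.array([588,-35.4,55]);n=np.array([-0.2908,.18,.9397])
v=M.T@(s["eef_pos"]-S);print("tcp in tool axes rel spot",v,"height of TCP above face",(s["eef_pos"]-S)@n, "ang",np.degrees(np.arccos(n@-M[:,2])))
t=s["eef_pos"]+81*M[:,2];print("tip",t,proj(F["scene"],t),proj(F["scene"],S), s["qvel"].round(3))
E
```

```text
scene crop origin 226 157 scale 5.714285714285714 spot pred [261.5 202.3]
top crop origin 258 154 scale 8.0 spot pred [283.4 188.8]
wrist crop origin 209 151 scale 2.857142857142857 spot pred [278.9 220.6]
14.6667 [562.32979669 -19.40857192 137.68051546] [-2.84014441 -0.1801198  -1.59851984] [-0.13461539  0.71431931 -2.09126735] [ 0.13222673  0.27056703 -0.00131155] [ 0.09  0.26  2.07 -0.39  0.56  1.97]
tcp in tool axes rel spot [-2.14608864e-01 -3.68540509e-02 -8.80380902e+01] height of TCP above face 88.03823255632584 ang 0.06949312313847299
tip [585.98563028 -33.92649759  61.58431732] [261.72438694 200.52354306] [261.43508845 202.31555819] [ 0.002  0.     0.003 -0.001 -0.002  0.002]
```

View pics/l12z.png

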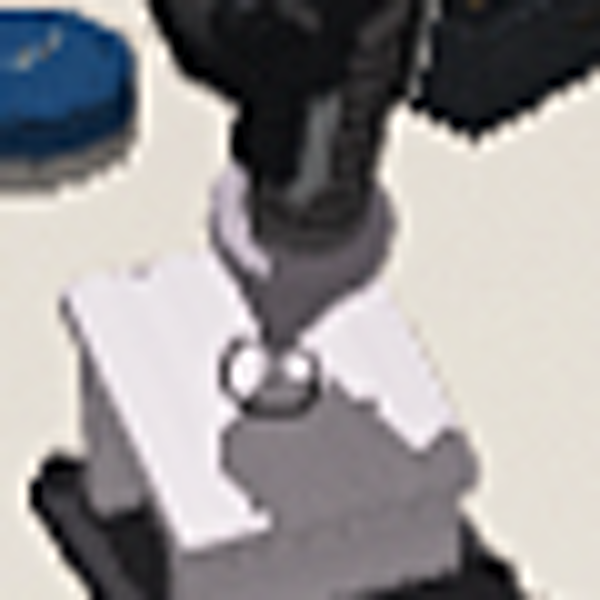

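View pics/l12w.png

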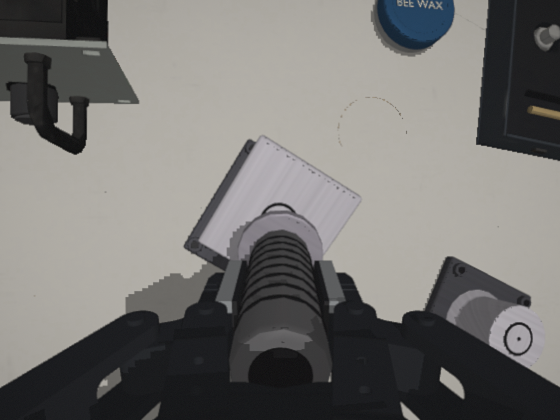

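>>> arm_command([
  [-0.001,0,0.002,0,0,0],
  [0,0,0.002,0,0,0],
  [0,0,0.001,0,0,0],
  [0,0,0,0,0,0],
  [0,0,0,0,0,0],
])

```text
clock: 15.08
eef_pos: [563.4, -19.5, 132.0]
tcp_rot: [-2.842, -0.18, -1.598]
contact_force: [0.1, 0.6, -2.6]
opening: 0.317
```

>>> arm_command([
  [0,0,0.002,0,0,0],
  [0,0,0,0,0,0],
  [0,0,0,0,0,0],
])

```text
clock: 15.33
eef_pos: [564.2, -19.8, 130.3]
tcp_rot: [-2.841, -0.18, -1.598]
contact_force: [0.3, 0.9, -2.2]
opening: 0.315
```

>>> arm_command([
  [0,0,0.0015,0,0,0],
  [0,0,0,0,0,0],
  [0,0,0,0,0,0],
])

```text
clock: 15.58
eef_pos: [564.5, -20.1, 128.9]
tcp_rot: [-2.841, -0.18, -1.598]
contact_force: [0.1, 1.4, 0.3]
opening: 0.315
```

>>> arm_command([
  [0,0,0.0015,0,0,0],
  [0,0,0,0,0,0],
  [0,0,0,0,0,0],
])

```text
clock: 15.83
eef_pos: [565.0, -20.4, 127.5]
tcp_rot: [-2.841, -0.18, -1.598]
contact_force: [-1.0, 0.8, 0.5]
opening: 0.316
```

```bash
cat > st.py <<'E'
from h import *
s=r.sense();M=R.from_euler('xyz',s["tcp_rot"]).as_matrix()
S=np.array([588,-35.4,55]);n=np.array([-0.2908,.18,.9397])
print(s["clock"],"rel",(M.T@(s["eef_pos"]-S)).round(2),"h",(s["eef_pos"]-S)@n,"ang",np.degrees(np.arccos(n@-M[:,2])),"f.n",s["contact_force"]@n,s["contact_force"].round(2),s["wrist_torque"].round(2))
E
python3 st.py
```

```text
15.8333 rel [ -1.18   0.5  -77.48] h 77.47993116431195 ang nan f.n 0.9148597607415111 [-0.99  0.77  0.52] [ 0.16  0.22 -0.03]st.py:4: RuntimeWarning: invalid value encountered in arccos
  print(s["clock"],"rel",(M.T@(s["eef_pos"]-S)).round(2),"h",(s["eef_pos"]-S)@n,"ang",np.degrees(np.arccos(n@-M[:,2])),"f.n",s["contact_force"]@n,s["contact_force"].round(2),s["wrist_torque"].round(2))
```

>>> arm_command([
  [0,0,0.001,0,0,0],
  [0,0,0,0,0,0],
  [0,0,0,0,0,0],
])

```text
clock: 16.08
eef_pos: [565.3, -20.5, 126.5]
tcp_rot: [-2.841, -0.18, -1.598]
contact_force: [-0.7, 1.1, 0.4]
opening: 0.317
```

>>> arm_command([
  [0,0,0,0,0,0],
])

```text
clock: 16.17
eef_pos: [565.2, -20.5, 126.5]
tcp_rot: [-2.841, -0.18, -1.598]
contact_force: [-0.4, 0.8, 1.7]
opening: 0.312
```

>>> arm_command([
  [0,0,0,0,0,0],
])

```text
clock: 16.25
eef_pos: [565.3, -20.5, 126.6]
tcp_rot: [-2.841, -0.18, -1.598]
contact_force: [-0.6, 0.2, 1.6]
opening: 0.317
```

>>> arm_command([
  [0,0,0,0,0,0],
])

```text
clock: 16.33
eef_pos: [565.2, -20.5, 126.6]
tcp_rot: [-2.841, -0.18, -1.598]
contact_force: [-1.0, 0.2, 1.6]
opening: 0.312
```

>>> arm_command([
  [0,0,0,0,0,0],
])

```text
clock: 16.42
eef_pos: [565.2, -20.5, 126.5]
tcp_rot: [-2.841, -0.18, -1.598]
contact_force: [0.1, -0.0, 1.2]
opening: 0.314
```

>>> arm_command([
  [0,0,0,0,0,0],
])

```text
clock: 16.5
eef_pos: [565.2, -20.6, 126.5]
tcp_rot: [-2.841, -0.18, -1.598]
contact_force: [-0.9, 0.7, 1.9]
opening: 0.316
```

```bash
python3 st.py; python3 look.py 13 "(588,-35.5,55)"; python3 st.py
python3 - <<'E'
import cv2,pickle
F=pickle.load(open("F13.pkl","rb"))
cv2.imwrite("pics/l13z.png",cv2.resize(F["scene"]["image"][165:225,235:295],None,fx=10,fy=10,interpolation=cv2.INTER_CUBIC))
E
```

```text
16.5 rel [ -1.16   0.56 -76.51] h 76.51063930981043 ang nan f.n 2.1629268780682436 [-0.95  0.67  1.88] [0.15 0.12 0.03]
scene crop origin 226 157 scale 5.714285714285714 spot pred [261.5 202.3]
top crop origin 258 154 scale 8.0 spot pred [283.4 188.8]
wrist crop origin 211 155 scale 2.857142857142857 spot pred [280.6 225.4]
16.65 [565.2605688  -20.49554124 126.53553122] [-2.84116242 -0.18024024 -1.59841186] [-0.50319989  0.85714276  0.93034981] [0.16394087 0.1779501  0.03762283] [ 0.08  0.28  2.07 -0.41  0.54  1.98]
16.65 rel [ -1.22   0.52 -76.52] h 76.51736785642872 ang nan f.n 1.1748659458612891 [-0.5   0.86  0.93] [0.16 0.18 0.04]st.py:4: RuntimeWarning: invalid value encountered in arccos
  print(s["clock"],"rel",(M.T@(s["eef_pos"]-S)).round(2),"h",(s["eef_pos"]-S)@n,"ang",np.degrees(np.arccos(n@-M[:,2])),"f.n",s["contact_force"]@n,s["contact_force"].round(2),s["wrist_torque"].round(2))
st.py:4: RuntimeWarning: invalid value encountered in arccos
  print(s["clock"],"rel",(M.T@(s["eef_pos"]-S)).round(2),"h",(s["eef_pos"]-S)@n,"ang",np.degrees(np.arccos(n@-M[:,2])),"f.n",s["contact_force"]@n,s["contact_force"].round(2),s["wrist_torque"].round(2))
```

View pics/l13z.png

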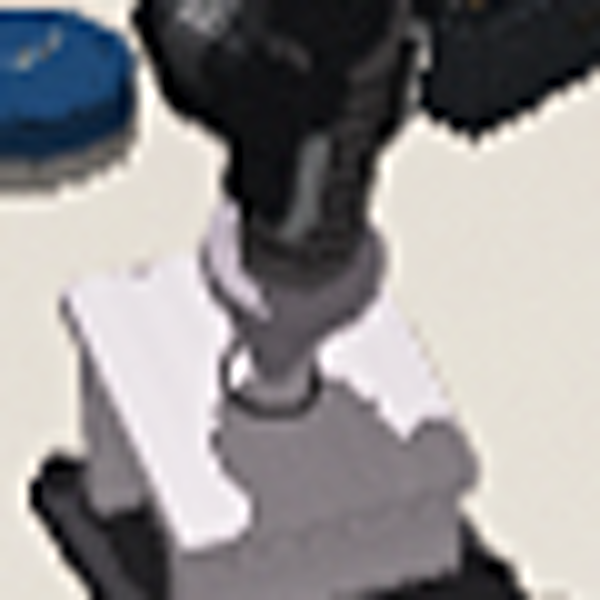

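View pics/l13w.png

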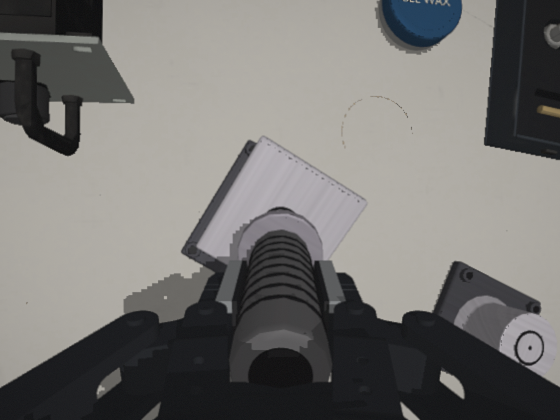

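>>> arm_command([
  [0,0,0,0,0,0],
  [0,0,0,0,0,0],
  [0,0,0,0,0,0],
  [0,0,0,0,0,0],
  [0,0,0,0,0,0],
  [0,0,0,0,0,0],
  [0,0,0,0,0,0],
  [0,0,0,0,0,0],
  [0,0,0,0,0,0],
  [0,0,0,0,0,0],
  [0,0,0,0,0,0],
  [0,0,0,0,0,0],
])

```text
clock: 17.65
eef_pos: [565.2, -20.5, 126.5]
tcp_rot: [-2.841, -0.18, -1.598]
contact_force: [-0.5, 0.6, 1.8]
opening: 0.318
```

```bash
python3 st.py 2>/dev/null; python3 -c "
from rig import r
print(r.sign_off())"
```

```text
17.65 rel [ -1.18   0.6  -76.48] h 76.4840237286025 ang nan f.n 1.9438287942853483 [-0.53  0.62  1.79] [0.18 0.11 0.06]
the job is handed in; nothing more can be done
None
```

I took the smaller probe out of its stand, pressed it on the level post, then on the sloping plate, and handed the job in at 17.7 s with the tip still pressed there. Sign-off gave no verdict.

- **Level post:** The probe was upright and centred on the dot, by the scene picture and the pose to within 1–2 mm. The force was about 3.35 N, so the tip was about 4.7 mm in. I held it there for about 2 s.
- **Sloping plate:** The tool was within 0.1° of square to the face, taking the given 20° slope and the plate direction I measured (−31.8°). The tip is inside the ring, about 1–2 mm off centre by pose and picture. The average force was about 3.5 N, so the tip is about 5 mm in. It held steady there for about 1.5 s before I handed the job in.
- **Where checks disagreed:** On the sloping plate, depth from the pose came to 4.5 mm against about 5 mm from the force. Single force readings vary by about 0.5 N. Small sideways forces of 0.5–1 N showed at both contacts. The top camera could not see either contact because the arm was in the way. My last angle printout gave "nan", a rounding fault at near-zero angle; the reading before contact was 0.07°.
- **On the way:** I overshot the post by about 19 mm while still above it and corrected that before lowering. I kept clear of the bystander items and saw no sign of touching them.

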